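# Put the garage shelf back in order

## Task

Put the shelf by the car door back in order: set the fuse box on it beside the charger, on the side towards the timer, in line with the two, lid up, its long side along the shelf and about 3 cm clear of the charger, and stand the round tin midway between the fuse box and the timer, in line with them. Lay the bumper block flat, centred and lengthways on top of the fuse box, and lay the wrench flat on the shelf along its length, on the robot's side of the fuse box, with its middle opposite the middle of the box and about 3 cm clear of it. Leave the tape roll, the spray can and the jar where they stand.

Things in the scene. Friction and masses are not known exactly. Their poses are not given: they have to be found in the camera images.
- shelf: Low narrow oak shelf board, fixed for the run, 200 deep x 420 long, its flat top 32 mm above the bench. Origin: centre of its underside, on the bench. x runs across its depth, away from the robot; y along its length, to the robot's left. A small grey relay (24 x 24 x 18) stays fixed on its front left corner.
- charger: Compact charger, fixed: matte black plastic block with cooling ribs, 60 (x) x 70 (y) x 46 high. It is screwed down near one end of the shelf, the timer near the other (either way round), 270 to 320 mm apart, both 30 mm beyond the shelf's centre line. Origin: centre of its underside, on the shelf top; its axes are parallel to the shelf's.
- timer: Heater timer, fixed: white box with a round grey dial on top, 60 (x) x 64 (y) x 45 high. Origin: centre of its underside, on the shelf top; its axes are parallel to the shelf's.
- fuse_box: Loose flip-top fuse box, closed, green plastic, 48 (x) x 70 (y, its long side) x 34 high, about 0.12 kg; the small latch tab is on its -x face. Starts lid up on the bench. Origin: centre of its underside; z up.
- bumper: Loose silicone bumper block, blue, with two small round marks on its top, 36 (x) x 56 (y, its length) x 26 high, about 0.06 kg. Starts flat on the bench. Origin: centre of its underside; z up.
- tin: Loose round metal tin with a lid, 44 in diameter, 32 high, about 0.08 kg. Starts upright on the bench. Origin: centre of its underside; z up.
- wrench: Loose chrome adjustable wrench lying flat, 154 long (y, jaws at +y), handle 18 wide and 10 thick, head 40 wide and 12 thick (head and jaws from y = +25 to +76). Origin: on its underside, at the middle of its length, where the handle can be gripped across (along x) close to its balance point; z up. About 0.16 kg.
- tape_roll: Bystander: black tape roll lying flat, 56 outside diameter, 19 high, loose. Origin: centre of its underside. Low fixed clutter (up to 30 mm high) stands on the bench past the shelf's ends; taller equipment (up to 0.23 m) only along the bench's far and side edges.
- spray_can: Bystander: orange spray can standing, 52 in diameter, 145 high, loose. Origin: centre of its underside.
- jar: Bystander: glass jar with dark lid, standing, 60 in diameter, 85 high, loose. Origin: centre of its underside.
There are look-alikes about, which are no part of the job. Of the things that look like the wrench, take the one that is nearest to the robot's base at the start.

How it is judged:
By the outcome, as a careful person would: the job done as asked, in the order asked, and still so for the second after the job is handed in, with the robot touching nothing.
It also fails if it takes over 102 s, if anything falls off the work surface, if the arm or the gripper's body presses on something with over 40 N, if the wrist force passes 120 N, or if a joint passes its speed limit or range.

## Robot

A 6-joint arm with a two-finger parallel gripper is mounted at the origin on the work surface. World frame = base frame: x ahead of the robot, y to its left, z up, the work surface at z = 0. Lengths are in m, angles in degrees, forces in N, time in s.
With the tool pointing down it reaches from about 0.35 to 0.875 m from the base axis. Payload 4.2 kg.
Tool frame: the origin (TCP) lies on the front face of the gripper's body, between the roots of the fingers; the fingertips stand 70 mm ahead of it and the grasp point (between the pads) lies 51 mm ahead of it; x points along the fingers, y is the direction in which the jaws open and shut, and the axes are right-handed (so a half turn about x gives the same grasp; the last joint's range is limited). The gripper opens to 87 mm and grips with 3 to 60 N. Pads are 19 mm wide; open, the fingers measure 117 mm over their backs; the gripper's body (75 mm by 190 mm) begins 51 mm behind the grasp point.
Start: joints at [89.301, 22.042, 0.453, 0, -68.411, -14.817], TCP at [0.167, 0.602, 0.292] pointing down, gripper open.
Joint ranges: [-179.83, 179.83], [-69.29, 118.12], [-61.27, 80.66], [-181.25, 117.63], [-171.15, -9.14], [-177.46, 177.46]. Speed limits (degrees/s): [159.86, 159.86, 180, 180, 180, 180].

## Interface

Orientations are given as a 3x3 rotation matrix whose columns are the frame's x, y, z axes.
In Python, from station import r, viewer, spotter gives the robot as it stands.
- The arm moves only by the tool move_arm, never from a script. Its argument "series" is a list that holds one entry, the list of rows, each a list of 7 numbers: the turn, a rotation vector about the world's x, y, z scaled (see below), then the shift along the world's x, y, z scaled (see below), then the opening, from 0 (shut) to 1 (fully open). A call has 1 to 20 rows; each row shifts and turns the pose as measured when the row begins; what a row does not reach is not made up. The controller multiplies each number of a shift by 60 mm and each number of a turn by 8 degrees. A row lasts 1/8 s, in which the tool goes at most 62.5 mm and 10.7 degrees, less where a joint would pass 70% of its speed; a pose out of reach is approached as far as the arm can. A call with a number of a shift or a turn outside -1 to 1 is refused whole. A call with a gripper value outside its range is refused whole. The fingers move at their own pace and stop on an object; the grip force is fixed at half the most. Time passes only in rows, so rows that do not move let the fingers close. It gives the time, the measured TCP pose, the force and the opening at its end, in the units of the state.
- r.sense(): the state, without advancing time (a new reading comes with each control period).
- viewer.capture(name): name is "side" or "top" or "wrist"; returns (picture, depth): 400x640x3 uint8, red, green, blue; 400x640 float32, m along the optical axis (not along the pixel's ray), 0 where there is no reading.
- viewer.camera_params(name): a dict with "mtx" (3x3 intrinsics, pixels), "dist_coeffs" ([k1, k2, p1, p2, k3] as OpenCV has them; the pictures are not rectified), "pose" (4x4, takes a point from camera to world coordinates). Camera axes: x right, y down, z forward; pixel columns grow to the right and rows downward; lengths in m; the calibration is good to about 2 mm. A picture is of the moment at which its call begins: read the wrist's pose just before it. camera_params takes no time and is no camera call; for the wrist camera it gives the pose at the moment of the call.
- r.finish_job(): hands the job in, once; it reports no verdict.
Trained networks look in the newest picture that a camera, given by its name, has taken for a name from the list of things; names that differ only in an ending like _2 or _b are one class to them, and where a whole thing is asked for, a point or a joint stands for the part that bears it (a point fixed in the world has none). Each returns a list of dicts, best first, with "conf" (0 to 1); they miss things now and then, are a little off and sometimes report something else, mostly with a low value. They report only what shows in the picture. A call takes as long as a camera call. They do not tell look-alikes from the thing itself.
- spotter.find_in(camera, name): "centre" ([column, row] in pixels, amid what is visible of it).
- spotter.trace(camera, name): "mask" (400x640 bool, what is visible of it) and "centre" ([column, row] in pixels, amid what is visible of it).
The state is a dict: "time_s": time; "joints": joint angles; "joint_velocities": joint speeds; "effort": joint torques, N m; "tcp_pos": TCP position; "ee_rot": TCP orientation; "wrist_force": force on the tool from outside, world axes, zero at the start; "moment": the same for the moment, N m; "gripper_width": opening from 0.0 (shut) to 1.0 (fully open).
Only numpy, scipy, OpenCV 4.12 (cv2) and the standard library are available. Lean on these libraries where they do the work, as an engineer would, in place of code of your own. Each camera call takes 0.05 s, during which the arm holds its last target.

## Working session

There is one attempt and no reset: what is moved stays moved. The work goes in short steps, Python scripts to look and compute and a tool call to move; the robot and the scene stay as the last step left them, time stands still between calls to the robot, and variables do not carry over. Pictures are saved under pics/ and viewed, and the job is handed in when it is done.

Besides the shell and the picture viewer there is one more tool, called after "Request:" as name([rows], argument=value, ...), one row to a line, values as JSON. move_arm: Moves the arm, as the interface text tells. Its arguments: {"type":"object","properties":{"series":{"type":"array","items":{"type":"array","items":{"type":"array","items":{"type":"number","minimum":-1,"maximum":1}}}}},"required":["series"]}

```bash
ls -la; mkdir -p pics; cat > h.py <<'E'
import numpy as np, cv2
from station import r, viewer, spotter
def save(n,img): cv2.imwrite(f'pics/{n}.png', cv2.cvtColor(img,cv2.COLOR_RGB2BGR))
def cloud(cam,depth,P=None):
    P=P or viewer.camera_params(cam)
    K=np.array(P['mtx'],float);D=np.array(P['dist_coeffs'],float);T=np.array(P['pose'])
    h,w=depth.shape
    u,v=np.meshgrid(np.arange(w),np.arange(h))
    p=cv2.undistortPoints(np.stack([u.ravel(),v.ravel()],1).astype(np.float64)[:,None],K,D)[:,0]
    z=depth.ravel()[:,None]
    c=np.hstack([p*z,z])
    W=c@T[:3,:3].T+T[:3,3]
    W[z[:,0]<=0]=np.nan
    return W.reshape(h,w,3)
E
python3 - <<'E'
from h import *
s=r.sense();print({k:np.round(v,3).tolist() for k,v in s.items()})
for c in ['top','side','wrist']:
    P=viewer.camera_params(c);img,d=viewer.capture(c);save(c+'0',img);np.savez(f'{c}0.npz',img=img,d=d,W=cloud(c,d,P))
    print(c,np.round(P['pose'],3).tolist(),np.round(P['mtx'],1).tolist(),P['dist_coeffs'])
E
```

```text
total 12
drwxr-xr-x  3 agent agent 4096 Dec  6 12:51 .
drwxr-xr-x 23 root  root  4096 Dec  6 12:51 ..
drwxr-xr-x  2 agent agent 4096 Dec  6 12:51 pics
{'time_s': 0.0, 'joints': [89.301, 22.09, 0.38, -0.03, -68.411, -14.818], 'joint_velocities': [-0.018, 0.013, -0.025, 0.002, 0.001, 0.045], 'effort': [0.001, -39.066, 18.74, 4.22, 0.011, -0.0], 'tcp_pos': [0.167, 0.602, 0.291], 'ee_rot': [[-0.001, -0.268, -0.964], [-0.002, -0.963, 0.268], [-1.0, 0.002, -0.0]], 'wrist_force': [-0.539, 0.114, 0.139], 'moment': [0.002, -0.009, 0.025], 'gripper_width': 0.999}
top [[0.029, -0.987, 0.158, 0.3], [-1.0, -0.027, 0.014, -0.067], [-0.01, -0.158, -0.987, 1.351], [0.0, 0.0, 0.0, 1.0]] [[398.6, 0.0, 322.7], [0.0, 398.6, 195.3], [0.0, 0.0, 1.0]] [-0.05190174  0.          0.          0.          0.        ]
side [[0.93, -0.244, 0.275, 0.16], [-0.367, -0.588, 0.721, -0.945], [-0.014, -0.771, -0.637, 0.842], [0.0, 0.0, 0.0, 1.0]] [[389.7, 0.0, 314.3], [0.0, 389.7, 199.2], [0.0, 0.0, 1.0]] [-0.02561631  0.          0.          0.          0.        ]
wrist [[-0.268, -0.918, -0.292, 0.248], [-0.963, 0.256, 0.079, 0.58], [0.002, 0.303, -0.953, 0.384], [0.0, 0.0, 0.0, 1.0]] [[295.2, 0.0, 316.8], [0.0, 295.2, 195.0], [0.0, 0.0, 1.0]] [-0.00071647  0.          0.          0.          0.        ]
```

View pics/top0.png

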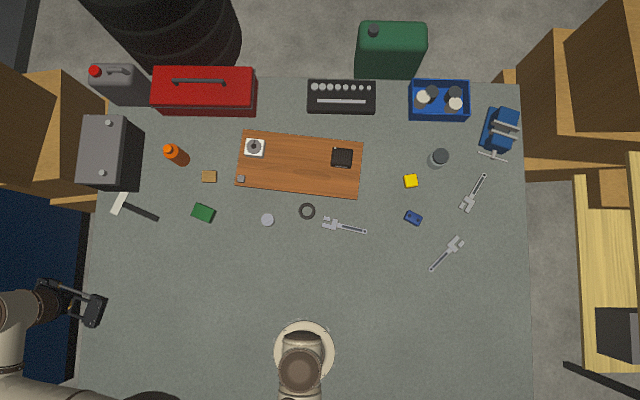

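View pics/side0.png

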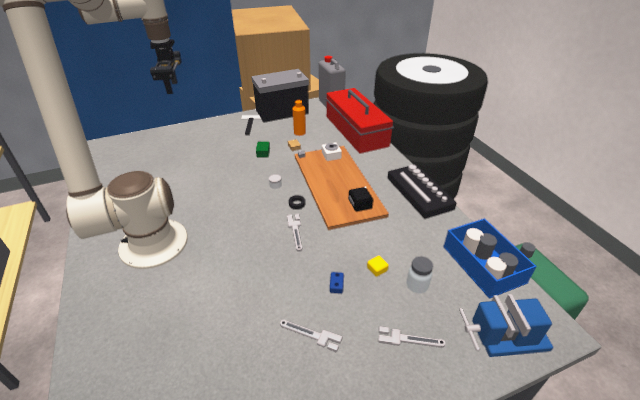

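View pics/wrist0.png

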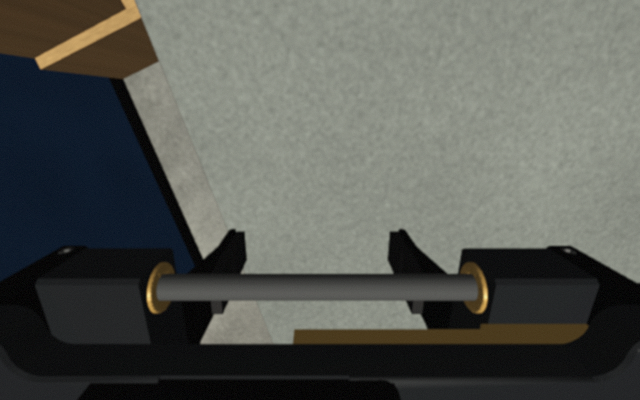

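Top view: the wrench look-alikes are at (345,226), (474,193) and (447,253). Blue block (413,218), yellow look-alike (411,181), green box (203,213), tan block (209,176), tin (267,220). Next I measure them.

```bash
cat > m.py <<'E'
from h import *
z=np.load('top0.npz');W=z['W'];img=z['img']
np.set_printoptions(precision=4,suppress=True)
out={}
for n in ['shelf','charger','timer','fuse_box','bumper','tin','wrench','tape_roll','spray_can','jar']:
    for t in spotter.trace('top',n):
        m=t['mask'];P=W[m];P=P[~np.isnan(P[:,0])]
        zt=np.percentile(P[:,2],90);Q=P[P[:,2]>zt-0.008][:,:2].astype(np.float32)
        (c,s,a)=cv2.minAreaRect(Q)
        print(n,round(t['conf'],2),np.round(t['centre'],1),m.sum(),'z',round(float(zt),4),'mean',Q.mean(0),'rect',np.round(c,4),np.round(s,4),round(a,1),'dist',round(float(np.linalg.norm(c)),3))
        out.setdefault(n,[]).append(m)
import pickle;pickle.dump(out,open('masks.pkl','wb'))
b=W[300,200];print(b, r.sense()['time_s'])
E
python3 m.py
python3 -c "
import cv2
i=cv2.imread('pics/top0.png');cv2.imwrite('pics/c1.png',cv2.resize(i[120:280,180:380],None,fx=4,fy=4*.9,interpolation=2)[:600])
cv2.imwrite('pics/c2.png',cv2.resize(i[140:280,370:530],None,fx=4,fy=4,interpolation=2))"
```

```text
shelf 0.9 [298.3 167.2] 6140 z 0.0352 mean [0.6124 0.0373] rect [0.6198 0.038 ] [0.4197 0.2019] 84.9 dist 0.621
charger 0.7 [341.  156.2] 426 z 0.0784 mean [ 0.6342 -0.1075] rect [ 0.6353 -0.1067] [0.0674 0.0602] 84.4 dist 0.644
charger 0.17 [251.  148.6] 322 z 0.0755 mean [0.6608 0.1862] rect [0.6606 0.1856] [0.0589 0.054 ] 87.1 dist 0.686
timer 0.61 [253.8 147.2] 359 z 0.0754 mean [0.6615 0.1872] rect [0.6629 0.1874] [0.0625 0.0586] 87.1 dist 0.689
timer 0.16 [200.  209.6] 356 z 0.0364 mean [0.4416 0.3534] rect [0.4422 0.3544] [0.0719 0.0506] 68.4 dist 0.567
fuse_box 0.7 [203.  209.7] 356 z 0.0364 mean [0.4412 0.353 ] rect [0.442  0.3541] [0.0711 0.0506] 68.4 dist 0.566
fuse_box 0.35 [412.8 220.4] 166 z 0.0295 mean [ 0.4429 -0.3516] rect [ 0.4438 -0.3518] [0.0537 0.0338] 63.7 dist 0.566
bumper 0.59 [338.8 224.4] 359 z 0.0143 mean [ 0.4122 -0.1115] rect [ 0.4095 -0.1226] [0.1516 0.0398] 77.0 dist 0.427
bumper 0.5 [411.9 218.6] 191 z 0.0292 mean [ 0.444  -0.3517] rect [ 0.4441 -0.3525] [0.0569 0.035 ] 63.7 dist 0.567
tin 0.7 [269.1 222.1] 113 z 0.0357 mean [0.4235 0.1337] rect [0.4236 0.1345] [0.038 0.035] 48.1 dist 0.444
wrench 0.59 [450.4 252.5] 304 z 0.0152 mean [ 0.3345 -0.4662] rect [ 0.3259 -0.4586] [0.0354 0.1484] 45.0 dist 0.563
wrench 0.54 [333.7 223.8] 271 z 0.0147 mean [ 0.4136 -0.1041] rect [ 0.4129 -0.1215] [0.1462 0.0393] 81.2 dist 0.43
wrench 0.54 [472.7 196.6] 303 z 0.0154 mean [ 0.5319 -0.558 ] rect [ 0.5405 -0.5641] [0.0368 0.1491] 57.0 dist 0.781
spray_can 0.59 [176.  156.1] 382 z 0.1417 mean [0.6303 0.4464] rect [0.6304 0.4467] [0.0249 0.0219] 25.2 dist 0.773
jar 0.8 [436.1 158.2] 330 z 0.0873 mean [ 0.6449 -0.4311] rect [ 0.6463 -0.4316] [0.0489 0.0502] 66.8 dist 0.777
[ 0.1513  0.3512 -0.0006] 0.65
```

```bash
sleep 1
```

```text
(no output)
```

View pics/c1.png

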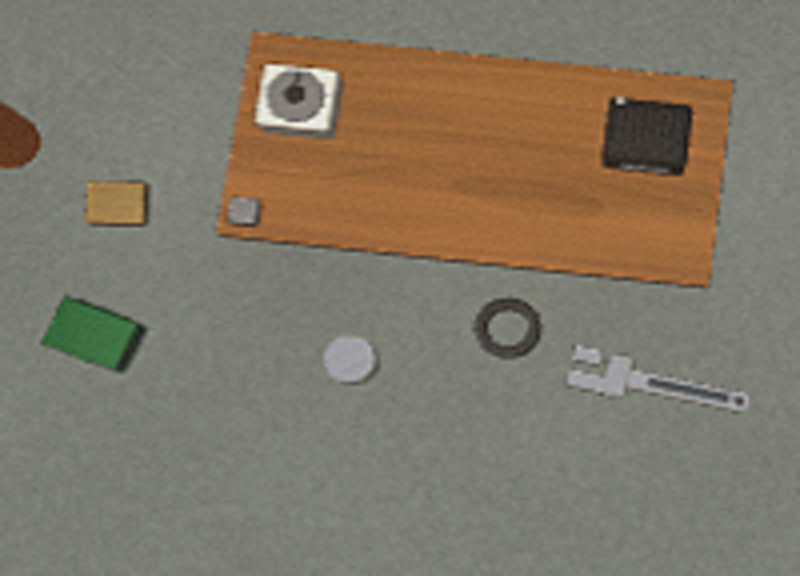

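View pics/c2.png

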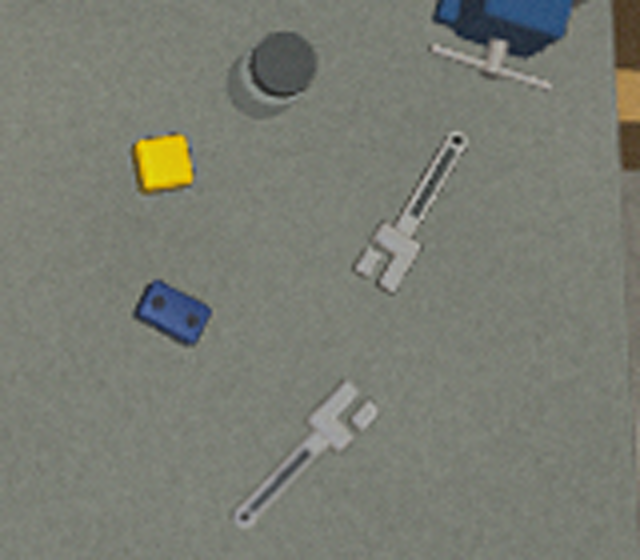

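Candidates for the wrench are (345,226), 0.43 m from the base; (447,253), 0.56 m; and (474,193), 0.78 m. I choose (345,226), whose crop shows a chrome adjustable wrench with its jaws to the left. The green box (203,213) is the fuse box, the blue block with two marks (413,218) is the bumper, and the grey disc (267,220) is the tin. First I move over the fuse box.

Request:
move_arm([
  [[0,0,-1,0.38,-0.345,0,1],[0,0,-1,0.38,-0.345,0,1],[0,0,-1,0.38,-0.345,0,1],[0,0,-1,0.38,-0.345,0,1],[0,0,-1,0.38,-0.345,0,1],[0,0,-1,0.38,-0.345,0,1],[0,0,-1,0.38,-0.345,0,1],[0,0,-1,0.38,-0.345,0,1],[0,0,-1,0.38,-0.345,0,1],[0,0,-1,0.38,-0.345,0,1],[0,0,-1,0.38,-0.345,0,1],[0,0,-1,0.38,-0.345,0,1],[0,0,0,0,0,0,1]],
])

```text
time_s: 2.28
tcp_pos: [0.4481, 0.3458, 0.2935]
ee_rot: [[0.003, -0.909, 0.416], [0.002, 0.416, 0.909], [-1.0, -0.002, 0.003]]
wrist_force: [0.3, 0.2, -0.4]
gripper_width: 1.0
```

```bash
cat > wm.py <<'E'
from h import *
import sys
np.set_printoptions(precision=4,suppress=True)
def look(tag,names,cam='wrist'):
    P=viewer.camera_params(cam);img,d=viewer.capture(cam);save(tag,img);W=cloud(cam,d,P)
    np.savez(tag+'.npz',img=img,d=d,W=W)
    for n in names:
        for t in spotter.trace(cam,n):
            m=t['mask'];Q=W[m];Q=Q[~np.isnan(Q[:,0])]
            if len(Q)<20: print(n,'few');continue
            zt=np.percentile(Q[:,2],85)
            mm=m&(np.abs(W[...,2]-zt)<0.005)
            # keep largest component
            k,l,st,_=cv2.connectedComponentsWithStats(mm.astype(np.uint8))
            if k<2: continue
            i=1+np.argmax(st[1:,4]);Q=W[l==i]
            c,s,a=cv2.minAreaRect(Q[:,:2].astype(np.float32))
            # trimmed
            print(n,round(t['conf'],2),np.round(t['centre'],1),'z %.4f'%np.median(Q[:,2]),'mean',Q.mean(0)[:2],'rect',np.round(c,4),np.round(s,4),round(a,1))
    s=r.sense();R=np.array(s['ee_rot']);print('t',s['time_s'],'tcp',np.round(s['tcp_pos'],4),'jaw deg %.2f'%(np.degrees(np.arctan2(R[1,1],R[0,1]))%180),'w',round(s['gripper_width']*87,1),'F',np.round(s['wrist_force'],1),'j',np.round(s['joints'],1))
if __name__=='__main__': look(sys.argv[1],sys.argv[3:],sys.argv[2])
E
python3 wm.py w1 wrist fuse_box
```

```text
fuse_box 0.75 [324.9 176.6] z 0.0342 mean [0.4434 0.3563] rect [0.4436 0.3578] [0.0696 0.0489] 69.5
t 2.375 tcp [0.4471 0.3469 0.2935] jaw deg 155.57 w 87.0 F [-0.   0.7  0.6] j [ 54.2  16.2  -8.1   0.1 -65.6 -78.7]
```

```bash
sleep 0
```

```text
(no output)
```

View pics/w1.png

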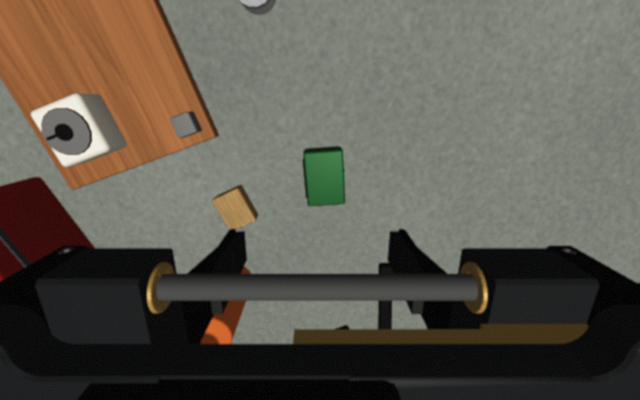

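Request:
move_arm([
  [[0,0,0.43,-0.07,0.16,0,1],[0,0,0,0,0,-0.9,1],[0,0,0,0,0,-0.9,1],[0,0,0,0,0,-0.7,1],[0,0,0,0,0,0,1]],
])

```text
time_s: 3.0
tcp_pos: [0.4397, 0.3613, 0.1424]
ee_rot: [[0.007, -0.939, 0.345], [0.008, 0.345, 0.939], [-1.0, -0.004, 0.01]]
wrist_force: [-0.6, 0.3, 0.5]
gripper_width: 0.999
```

```bash
python3 wm.py w2 wrist fuse_box
```

```text
fuse_box 0.6 [309.6 210.6] z 0.0342 mean [0.4427 0.355 ] rect [0.4432 0.3579] [0.0702 0.0493] 69.4
t 3.1 tcp [0.4417 0.3633 0.1464] jaw deg 159.87 w 86.9 F [ 0.5 -0.   0.6] j [ 55.7  24.9 -18.6   0.2 -45.4 -76. ]
```

View pics/w2.png

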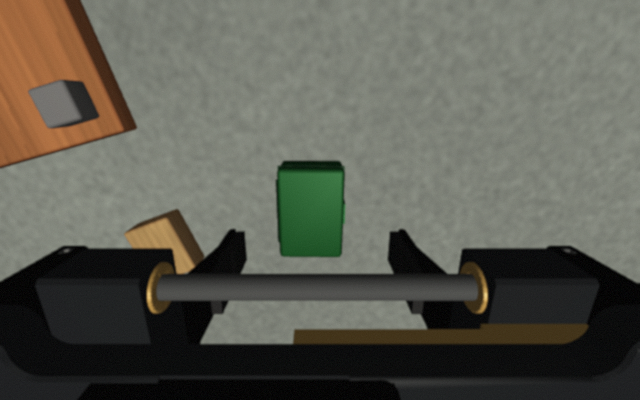

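Request:
move_arm([
  [[-0.06,0.05,-0.05,0.03,-0.09,-0.4,1],[0,0,0,0,0,0,1],[0,0,0,0,0,-0.4,1],[0,0,0,0,0,-0.25,1],[0,0,0,0,0,0,1]],
])

```text
time_s: 3.72
tcp_pos: [0.4479, 0.3652, 0.0949]
ee_rot: [[0.023, -0.938, 0.345], [0.025, 0.345, 0.938], [-0.999, -0.013, 0.031]]
wrist_force: [0.3, -0.3, -0.4]
gripper_width: 1.004
```

```bash
python3 wm.py w3 wrist fuse_box
```

```text
fuse_box 0.8 [319.2 218.5] z 0.0341 mean [0.4412 0.351 ] rect [0.4419 0.3536] [0.0616 0.0488] 69.7
t 3.825 tcp [0.4482 0.3655 0.0957] jaw deg 159.80 w 87.3 F [-0.6 -0.4  0.9] j [ 55.4  29.1 -20.8   0.4 -38.1 -75.9]
```

Request:
move_arm([
  [[-0.18,0.165,0,-0.08,-0.13,0,1],[0,0,0,0,0,0,1]],
])

```text
time_s: 4.08
tcp_pos: [0.4435, 0.3578, 0.0972]
ee_rot: [[0.001, -0.939, 0.345], [0.001, 0.345, 0.939], [-1.0, -0.0, 0.001]]
wrist_force: [0.2, 0.1, -0.2]
gripper_width: 1.007
```

Request:
move_arm([
  [[0,0,0,0,0,-0.19,1],[0,0,0,0,0,-0.19,1],[0,0,0,0,0,0,1]],
])

```text
time_s: 4.45
tcp_pos: [0.4434, 0.3575, 0.0727]
ee_rot: [[0.0, -0.939, 0.345], [0.001, 0.345, 0.939], [-1.0, -0.0, 0.001]]
wrist_force: [-1.2, -0.0, 0.6]
gripper_width: 0.997
```

Request:
move_arm([
  [[0,0,0,0,0,0,0],[0,0,0,0,0,0,0],[0,0,0,0,0,0,0],[0,0,0,0,0,0,0],[0,0,0,0,0,0,0],[0,0,0,0,0,0,0]],
])

```text
time_s: 5.2
tcp_pos: [0.4436, 0.3578, 0.0729]
ee_rot: [[0.001, -0.939, 0.345], [0.002, 0.345, 0.939], [-1.0, -0.0, 0.002]]
wrist_force: [0.1, 0.8, -0.9]
gripper_width: 0.553
```

Request:
move_arm([
  [[0,0,0,0,0,0.5,0],[0,0,0,0,0,0.8,0],[0,0,0,0,0,0.8,0],[0,0,0.21,0.37,-0.675,0.3,0],[0,0,0.21,0.37,-0.675,0,0],[0,0,0.21,0.37,-0.675,0,0],[0,0,0.21,0.37,-0.675,0,0],[0,0,0.21,0.37,-0.675,0,0],[0,0,0.21,0.37,-0.675,0,0],[0,0,0.21,0.37,-0.675,0,0],[0,0,0.21,0.37,-0.675,0,0],[0,0,0.21,0.37,-0.675,0,0],[0,0,0,0,0,0,0]],
])

```text
time_s: 6.82
tcp_pos: [0.6442, -0.0201, 0.2174]
ee_rot: [[-0.005, -0.997, 0.078], [-0.001, 0.078, 0.997], [-1.0, 0.005, -0.002]]
wrist_force: [-0.2, 0.3, -2.0]
gripper_width: 0.547
```

```bash
python3 wm.py w4 wrist charger timer shelf fuse_box
```

```text
charger 0.6 [312.9  95.6] z 0.0746 mean [ 0.6381 -0.106 ] rect [ 0.6381 -0.1046] [0.0669 0.0574] 84.9
shelf 0.69 [373.4 120.6] z 0.0322 mean [ 0.6003 -0.0813] rect [ 0.613  -0.0505] [0.2395 0.2005] 84.8
fuse_box 0.78 [316.4 243.8] z 0.1785 mean [ 0.6426 -0.0386] rect [ 0.6425 -0.0374] [0.0369 0.0482] 86.2
fuse_box 0.33 [547.5  89.8] z 0.0108 mean [ 0.4151 -0.1084] rect [ 0.419  -0.1085] [0.1272 0.0393] 84.7
t 7.075 tcp [ 0.6432 -0.0162  0.2184] jaw deg 175.85 w 48.2 F [-0.1 -0.7 -1. ] j [ 12.9  27.1  -2.5  -0.  -60.7 -17.1]
```

View pics/w4.png

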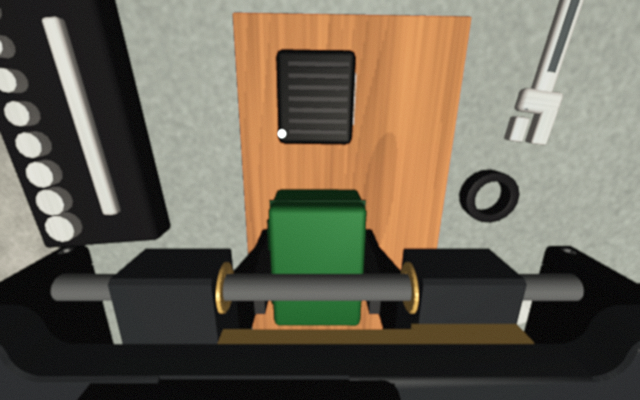

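```bash
cat > e.py <<'E'
from h import *
np.set_printoptions(precision=4,suppress=True)
z=np.load('w4.npz');W=z['W'];g=z['img']
th=np.radians(-5.2);X=np.array([np.cos(th),np.sin(th)]);Y=np.array([-np.sin(th),np.cos(th)])
x=W[...,:2]@X;y=W[...,:2]@Y;h=W[...,2]
m=(h>0.065)&(h<0.085)&(x>.58)&(x<.72)&(y<0.02)
k,l,st,_=cv2.connectedComponentsWithStats(m.astype(np.uint8));i=1+np.argmax(st[1:,4]);m=l==i
print('charger',m.sum(),np.percentile(x[m],[0.5,2,98,99.5]),np.percentile(y[m],[.5,2,98,99.5]),np.percentile(h[m],[5,50,95]))
m=(h>0.165)&(h<0.19)&(g[...,1]>g[...,0]*1.5)&(np.arange(400)[:,None]<335)
Q=W[m];a=r.sense();R=np.array(a['ee_rot']);q=(Q-np.array(a['tcp_pos']))@R
print('box in tool',m.sum(),[np.percentile(q[:,i],[1,50,99]) for i in range(3)])
E
python3 e.py
```

```text
charger 7276 [0.6155 0.6168 0.6733 0.6745] [-0.0808 -0.0795 -0.0136 -0.0121] [0.0718 0.0743 0.0788]
box in tool 9150 [array([0.0386, 0.04  , 0.0506]), array([-0.0246, -0.0012,  0.022 ]), array([-0.0391, -0.0181,  0.0282])]
```

Request:
move_arm([
  [[0,0,-0.13,0.06,0.26,0,0],[0,0,0,0,0,-0.4,0],[0,0,0,0,0,-0.4,0],[0,0,0,0,0,-0.4,0],[0,0,0,0,0,-0.2,0],[0,0,0,0,0,0,0],[0,0,0,0,0,0,0]],
])

```text
time_s: 7.95
tcp_pos: [0.6461, 0.0078, 0.1364]
ee_rot: [[0.002, -0.997, 0.08], [0.001, 0.08, 0.997], [-1.0, -0.002, 0.001]]
wrist_force: [0.3, -0.4, -1.2]
gripper_width: 0.549
```

Request:
move_arm([
  [[0,0,-0.08,0.01,-0.14,0,0],[0,0,0,0,0,-0.2,0],[0,0,0,0,0,-0.15,0],[0,0,0,0,0,0,0]],
])

```text
time_s: 8.45
tcp_pos: [0.6473, -0.0016, 0.1158]
ee_rot: [[0.005, -0.996, 0.092], [0.001, 0.092, 0.996], [-1.0, -0.005, 0.002]]
wrist_force: [0.7, 0.1, -2.1]
gripper_width: 0.549
```

```bash
python3 wm.py w5 wrist; sed -i "s/'w4.npz'/__import__('sys').argv[1]/" e.py; sed -i 's/(h>0.165)&(h<0.19)/(h>0.03)\&(h<0.19)/' e.py; python3 e.py w5.npz
```

```text
t 8.5 tcp [ 0.6476 -0.0015  0.1163] jaw deg 174.72 w 48.1 F [-0.3  0.2 -1.3] j [ 14.2  33.3  -8.2   0.  -48.1 -19.5]
charger 18368 [0.6156 0.6169 0.6729 0.6743] [-0.0633 -0.0622 -0.0133 -0.0118] [0.0724 0.0745 0.0788]
box in tool 10462 [array([-0.0212,  0.0394,  0.0647]), array([-0.0789,  0.    ,  0.0793]), array([-0.0363, -0.0171,  0.0316])]
```

View pics/w5.png

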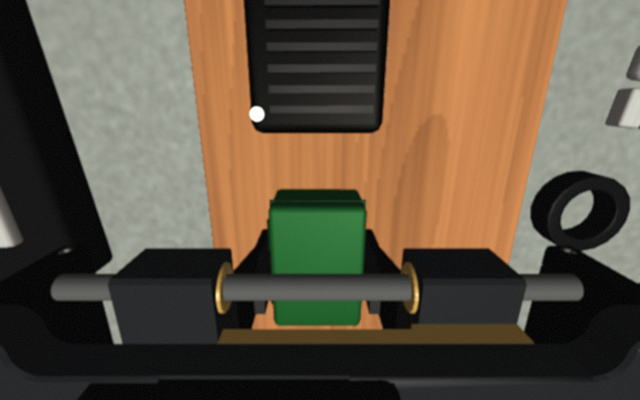

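```bash
cat > g.py <<'E'
from h import *
import sys
z=np.load(sys.argv[1]);W=z['W'];g=z['img'].astype(int)
th=np.radians(-5.2);X=np.array([np.cos(th),np.sin(th)]);Y=np.array([-np.sin(th),np.cos(th)])
x=W[...,:2]@X;y=W[...,:2]@Y;h=W[...,2]
m=(g[...,1]>g[...,0]*1.6)&(g[...,1]>g[...,2]*1.3)&(np.abs(x-.645)<.05)&(h>.02)
for c in range(285,356,10):
    rr=np.where(m[:,c])[0]; print(c,rr[0],[(round(float(y[q,c]),4),round(float(h[q,c]),3)) for q in rr[[0,1,2,4,8,12,16]]])
hh=np.percentile(h[m],90);t=m&(abs(h-hh)<.004);print('x',np.percentile(x[t],[.5,99.5]),'y',np.percentile(y[t],[.5,99.5]),'z',hh)
c,s,a=cv2.minAreaRect(W[t][:,:2].astype(np.float32));print(c,s,a)
E
python3 g.py w5.npz
```

```text
285 191 [(0.0219, 0.051), (0.0225, 0.051), (0.0222, 0.054), (0.0221, 0.058), (0.0225, 0.064), (0.0221, 0.071), (0.0228, 0.075)]
295 191 [(0.0221, 0.05), (0.0223, 0.052), (0.0223, 0.054), (0.0219, 0.058), (0.0225, 0.063), (0.0222, 0.07), (0.0225, 0.076)]
305 130 [(-0.0134, 0.073), (0.0219, 0.051), (0.0225, 0.051), (0.0222, 0.056), (0.0223, 0.062), (0.0227, 0.068), (0.0224, 0.074)]
315 191 [(0.0225, 0.049), (0.0224, 0.052), (0.0224, 0.053), (0.0222, 0.057), (0.0224, 0.064), (0.0227, 0.069), (0.0229, 0.074)]
325 191 [(0.0224, 0.05), (0.022, 0.053), (0.0224, 0.053), (0.0221, 0.058), (0.0225, 0.063), (0.0221, 0.071), (0.0226, 0.075)]
335 191 [(0.0225, 0.049), (0.0224, 0.051), (0.0222, 0.054), (0.022, 0.058), (0.0221, 0.065), (0.0217, 0.072), (0.0229, 0.074)]
345 191 [(0.0225, 0.049), (0.0226, 0.051), (0.0226, 0.053), (0.0224, 0.057), (0.0222, 0.064), (0.0224, 0.07), (0.0228, 0.075)]
355 192 [(0.0224, 0.052), (0.0227, 0.052), (0.0223, 0.055), (0.0224, 0.059), (0.0223, 0.066), (0.0225, 0.071), (0.0228, 0.076)]
x [0.62167565 0.66815997] y [0.02215131 0.08920907] z 0.07769106381846405
(0.6511353850364685, -0.0028396733105182648) (0.06899237632751465, 0.056834299117326736) 84.76632690429688
```

Request:
move_arm([
  [[-0.01,0.035,0,-0.01,-0.075,0,0],[0,0,0,0,0,-0.1,0],[0,0,0,0,0,-0.07,0],[0,0,0,0,0,0,0]],
])

```text
time_s: 9.0
tcp_pos: [0.6472, -0.0062, 0.1056]
ee_rot: [[0.001, -0.996, 0.092], [-0.0, 0.092, 0.996], [-1.0, -0.001, -0.0]]
wrist_force: [-0.0, -0.0, -0.9]
gripper_width: 0.548
```

Request:
move_arm([
  [[0,0,0,0,0,-0.02,0],[0,0,0,0,0,0,1],[0,0,0,0,0,0,1],[0,0,0,0,0,0,1],[0,0,0,0,0,0,1],[0,0,0,0,0,0.3,1],[0,0,0,0,0,0.7,1],[0,0,0,0,0,0.8,1],[0,0,0,0,0,0,1]],
])

```text
time_s: 10.12
tcp_pos: [0.6484, -0.0063, 0.2211]
ee_rot: [[0.007, -0.996, 0.09], [-0.001, 0.09, 0.996], [-1.0, -0.007, -0.0]]
wrist_force: [-0.0, 0.0, -0.4]
gripper_width: 1.001
```

```bash
python3 wm.py w6 wrist fuse_box charger; python3 g.py w6.npz|tail -2; python3 e.py w6.npz|head -1
```

```text
fuse_box 0.91 [318.1 198.9] z 0.0661 mean [ 0.6474 -0.0086] rect [ 0.6469 -0.0066] [0.0691 0.0492] 84.6
charger 0.81 [318.5  76.7] z 0.0746 mean [ 0.6381 -0.1059] rect [ 0.6383 -0.1044] [0.0673 0.0574] 84.7
t 10.275 tcp [ 0.6457 -0.0064  0.2149] jaw deg 174.76 w 87.3 F [-0.9 -1.6  0. ] j [ 13.8  27.5  -2.4   0.  -60.4 -19. ]
charger 7533 [0.6155 0.6168 0.6733 0.6746] [-0.081  -0.0793 -0.0131 -0.0113] [0.0717 0.0744 0.0788]Traceback (most recent call last):
  File "g.py", line 8, in <module>
    rr=np.where(m[:,c])[0]; print(c,rr[0],[(round(float(y[q,c]),4),round(float(h[q,c]),3)) for q in rr[[0,1,2,4,8,12,16]]])
                                    ~~^^^
IndexError: index 0 is out of bounds for axis 0 with size 0
```

View pics/w6.png

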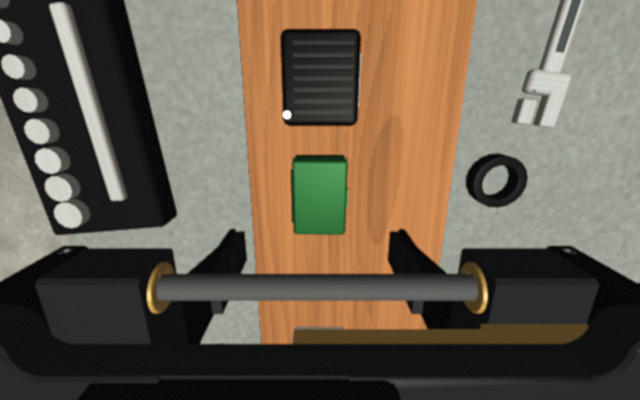

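Request:
move_arm([
  [[0,0,0,-0.61,0.4,0,1],[0,0,0,-0.61,0.4,0,1],[0,0,0,-0.61,0.4,0,1],[0,0,0,-0.61,0.4,0,1],[0,0,0,-0.61,0.4,0,1],[0,0,0,-0.61,0.4,0,1],[0,0,0,0,0,0,1],[0,0,0,0,0,0,1]],
])

```text
time_s: 11.28
tcp_pos: [0.4155, 0.1381, 0.2056]
ee_rot: [[-0.022, -0.995, 0.093], [-0.011, 0.093, 0.996], [-1.0, 0.021, -0.013]]
wrist_force: [-0.0, 1.2, -0.2]
gripper_width: 0.998
```

```bash
python3 wm.py w7 wrist tin timer tape_roll
```

```text
tin 0.8 [300.4 193.4] z 0.0322 mean [0.4265 0.1366] rect [0.4262 0.1376] [0.0434 0.0408] 82.5
timer 0.72 [ 21.9 252.5] z 0.0694 mean [0.6743 0.1614] rect [0.6736 0.1591] [0.0438 0.0176] 20.3
tape_roll 0.81 [230.9  44.8] z 0.0191 mean [0.4614 0.007 ] rect [0.4613 0.0077] [0.0541 0.0552] 27.5
t 11.475 tcp [0.4161 0.1377 0.2057] jaw deg 174.54 w 87.6 F [0.2 0.5 0.5] j [ 39.5   9.6 -30.9  -0.4 -50.8 -44.7]
```

View pics/w7.png

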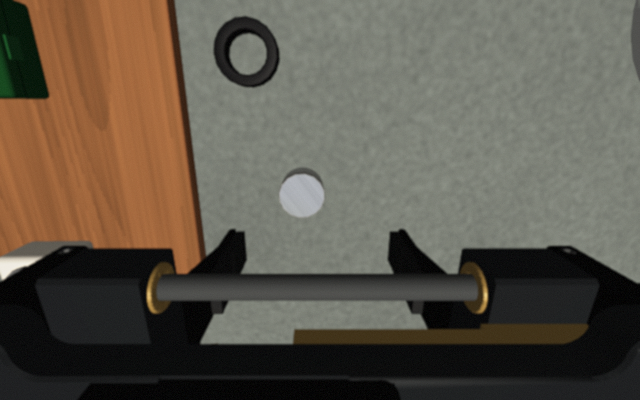

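Request:
move_arm([
  [[0.08,-0.16,0,0.17,-0.01,0,1],[0,0,0,0,0,-0.4,1],[0,0,0,0,0,-0.4,1],[0,0,0,0,0,-0.4,1],[0,0,0,0,0,-0.4,1],[0,0,0,0,0,0,1],[0,0,0,0,0,0,1]],
])

```text
time_s: 12.35
tcp_pos: [0.4333, 0.1359, 0.1079]
ee_rot: [[0.011, -0.995, 0.1], [0.005, 0.1, 0.995], [-1.0, -0.01, 0.006]]
wrist_force: [0.1, -0.2, -0.1]
gripper_width: 1.002
```

Request:
move_arm([
  [[-0.035,0.08,0,-0.12,0.02,0,1],[0,0,0,0,0,-0.2,1],[0,0,0,0,0,-0.2,1],[0,0,0,0,0,-0.14,1],[0,0,0,0,0,0,1]],
])

```text
time_s: 12.98
tcp_pos: [0.4265, 0.1378, 0.0751]
ee_rot: [[0.002, -0.995, 0.1], [0.003, 0.1, 0.995], [-1.0, -0.002, 0.003]]
wrist_force: [0.3, -0.2, -0.2]
gripper_width: 1.002
```

Request:
move_arm([
  [[0,0,0,0,-0.01,0,0],[0,0,0,0,0,0,0],[0,0,0,0,0,0,0],[0,0,0,0,0,0,0],[0,0,0,0,0,0,0],[0,0,0,0,0,0,0],[0,0,0,0,0,0,0]],
])

```text
time_s: 13.85
tcp_pos: [0.4269, 0.1374, 0.0756]
ee_rot: [[0.004, -0.995, 0.1], [0.003, 0.1, 0.995], [-1.0, -0.003, 0.004]]
wrist_force: [-0.3, 0.1, -0.3]
gripper_width: 0.492
```

Request:
move_arm([
  [[0,0,0,0,0,0.4,0],[0,0,0,0,0,0.7,0],[0,0,0,0,0,0.7,0],[0,0,0,0,0,0.5,0],[0,0,0,0.76,-0.15,0,0],[0,0,0,0.76,-0.15,0,0],[0,0,0,0.76,-0.15,0,0],[0,0,0,0.76,-0.15,0,0],[0,0,0,0.7,-0.13,0,0],[0,0,0,0,0,0,0],[0,0,0,0,0,0,0]],
])

```text
time_s: 15.22
tcp_pos: [0.6542, 0.0902, 0.2151]
ee_rot: [[-0.003, -0.995, 0.099], [0.002, 0.099, 0.995], [-1.0, 0.003, 0.002]]
wrist_force: [-0.2, 0.3, -1.1]
gripper_width: 0.493
```

```bash
python3 wm.py w8 wrist tin timer fuse_box
```

```text
tin 0.8 [316.2 246. ] z 0.1715 mean [0.6531 0.0818] rect [0.6529 0.0814] [0.0271 0.0431] 83.6
timer 0.93 [310.4 313. ] z 0.0741 mean [0.6657 0.1957] rect [0.6664 0.1972] [0.0318 0.0504] 77.5
timer 0.35 [311.9  80. ] z 0.0661 mean [ 0.6473 -0.0075] rect [ 0.6469 -0.0064] [0.0696 0.0494] 84.3
fuse_box 0.88 [312.9  83.8] z 0.0661 mean [ 0.6474 -0.0075] rect [ 0.6471 -0.0064] [0.0696 0.0489] 84.3
t 15.425 tcp [0.6541 0.0907 0.2163] jaw deg 174.39 w 42.4 F [ 0.1  0.7 -0.3] j [ 21.8  28.7  -0.   -0.2 -61.3 -27.4]
```

View pics/w8.png

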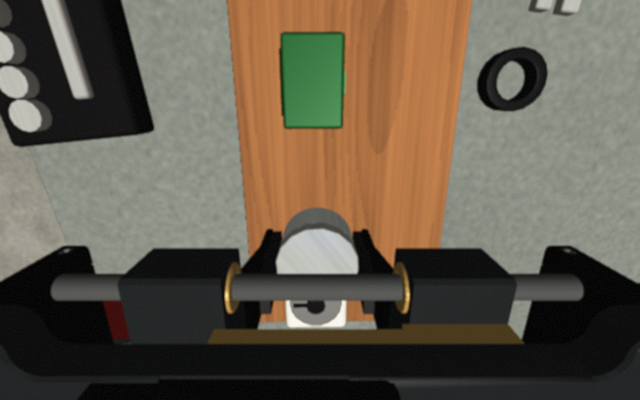

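```bash
cat > t.py <<'E'
from h import *
z=np.load('w8.npz');W=z['W']
a=r.sense();R=np.array(a['ee_rot']);q=(W-np.array(a['tcp_pos']))@R
for c in range(290,346,6):
    col=q[:,c];ok=np.where((col[:,0]>.02)&(col[:,0]<.08)&(np.arange(400)>200)&(np.arange(400)<275))[0]
    print(c,ok[0],np.round(col[ok[0]],4),'min z %.4f'%col[ok,2].min(), 'y %.4f'%np.median(col[ok,1]))
E
python3 t.py
```

```text
290 220 [ 0.0746 -0.0161 -0.0149] min z -0.0181 y -0.0138
296 214 [ 0.0765 -0.0125 -0.018 ] min z -0.0196 y -0.0107
302 211 [ 0.0754 -0.0087 -0.0204] min z -0.0216 y -0.0076
308 209 [ 0.0762 -0.0051 -0.0214] min z -0.0222 y -0.0045
314 208 [ 0.0761 -0.0015 -0.0221] min z -0.0225 y -0.0013
320 208 [ 0.0754  0.0021 -0.0223] min z -0.0228 y 0.0018
326 209 [ 0.076   0.0057 -0.0214] min z -0.0221 y 0.0049
332 211 [ 0.0759  0.0094 -0.0202] min z -0.0211 y 0.0080
338 215 [ 0.0757  0.0131 -0.0176] min z -0.0197 y 0.0111
344 220 [ 0.0759  0.0168 -0.0143] min z -0.0172 y 0.0143
```

Request:
move_arm([
  [[0,0,0,0.03,0.04,0,0],[0,0,0,0,0,-0.4,0],[0,0,0,0,0,-0.4,0],[0,0,0,0,0,-0.4,0],[0,0,0,0,0,-0.2,0],[0,0,0,0,0,0,0],[0,0,0,0,0,0,0]],
])

```text
time_s: 16.3
tcp_pos: [0.6558, 0.0959, 0.1353]
ee_rot: [[0.007, -0.996, 0.094], [0.005, 0.094, 0.996], [-1.0, -0.007, 0.006]]
wrist_force: [0.2, 1.0, -0.9]
gripper_width: 0.491
```

Request:
move_arm([
  [[-0.035,0.05,0,0.01,-0.05,0,0],[0,0,0,0,0,-0.2,0],[0,0,0,0,0,-0.15,0],[0,0,0,0,0,-0.04,0],[0,0,0,0,0,0,0]],
])

```text
time_s: 16.92
tcp_pos: [0.6571, 0.0928, 0.1119]
ee_rot: [[0.002, -0.996, 0.094], [0.001, 0.094, 0.996], [-1.0, -0.002, 0.001]]
wrist_force: [0.8, 0.2, -0.3]
gripper_width: 0.491
```

Request:
move_arm([
  [[0,0,0,-0.01,0,-0.06,0],[0,0,0,0,0,0,0]],
])

```text
time_s: 17.18
tcp_pos: [0.6566, 0.0929, 0.1082]
ee_rot: [[0.003, -0.996, 0.094], [0.001, 0.094, 0.996], [-1.0, -0.003, 0.001]]
wrist_force: [0.7, -0.2, -1.2]
gripper_width: 0.491
```

Request:
move_arm([
  [[0,0,0,0,0,0,1],[0,0,0,0,0,0,1],[0,0,0,0,0,0,1],[0,0,0,0,0,0,1],[0,0,0,0,0,0.3,1],[0,0,0,0,0,0.7,1],[0,0,0,0,0,0.8,1],[0,0,-0.22,-0.42,-0.9,0,1],[0,0,-0.22,-0.42,-0.9,0,1],[0,0,-0.22,-0.42,-0.9,0,1],[0,0,-0.22,-0.42,-0.9,0,1],[0,0,-0.22,-0.42,-0.9,0,1],[0,0,-0.22,-0.42,-0.9,0,1],[0,0,-0.22,-0.42,-0.9,0,1],[0,0,-0.22,-0.42,-0.9,0,1],[0,0,-0.4,-0.1,-0.15,0,1],[0,0,-0.4,0,0,0,1],[0,0,0,0,0,0,1]],
])

```text
time_s: 19.42
tcp_pos: [0.445, -0.3604, 0.2421]
ee_rot: [[0.033, -0.897, 0.442], [-0.014, 0.441, 0.897], [-0.999, -0.036, 0.002]]
wrist_force: [0.3, 0.3, -0.2]
gripper_width: 0.998
```

```bash
python3 wm.py w9 wrist bumper;  python3 wm.py t9 top tin timer charger fuse_box shelf wrench
```

```text
t 19.525 tcp [ 0.4452 -0.3601  0.2419] jaw deg 153.85 w 87.0 F [-0.1  0.9  0.3] j [-22.8  18.6 -12.5   0.  -56.9  -3.4]
tin 0.61 [284.7 152.1] z 0.0639 mean [0.6549 0.0912] rect [0.6549 0.091 ] [0.0408 0.0422] 64.7
timer 0.6 [254.4 148.8] z 0.0732 mean [0.6615 0.1874] rect [0.662  0.1872] [0.0607 0.0575] 84.1
charger 0.62 [339.3 154.5] z 0.0756 mean [ 0.6355 -0.1063] rect [ 0.6353 -0.1066] [0.0659 0.0572] 81.8
fuse_box 0.73 [309.6 153.4] z 0.0661 mean [ 0.6452 -0.0091] rect [ 0.6443 -0.0077] [0.0684 0.0496] 84.6
fuse_box 0.26 [297.  170.7] z 0.0323 mean [0.6088 0.0353] rect [0.6191 0.0381] [0.4204 0.2007] 84.8
shelf 0.76 [298.3 168.6] z 0.0323 mean [0.6094 0.0348] rect [0.6191 0.0382] [0.4202 0.2007] 84.8
shelf 0.17 [334.9 221.2] z 0.0126 mean [ 0.4146 -0.0895] rect [ 0.4163 -0.0929] [0.0785 0.0367] 76.0
wrench 0.71 [448.9 249.5] z 0.0124 mean [ 0.3329 -0.4628] rect [ 0.329  -0.4573] [0.0365 0.1406] 41.4
wrench 0.54 [480.4 179.6] z 0.0113 mean [ 0.5911 -0.5943] rect [ 0.59   -0.5938] [0.016  0.0384] 58.9
wrench 0.47 [334.7 222.4] z 0.0124 mean [ 0.4146 -0.0889] rect [ 0.419  -0.0917] [0.0375 0.0806] 2.1
t 19.875 tcp [ 0.445  -0.3603  0.241 ] jaw deg 153.80 w 87.0 F [ 0.3  0.2 -0.1] j [-22.8  18.7 -12.5   0.  -56.9  -3.4]
```

View pics/w9.png

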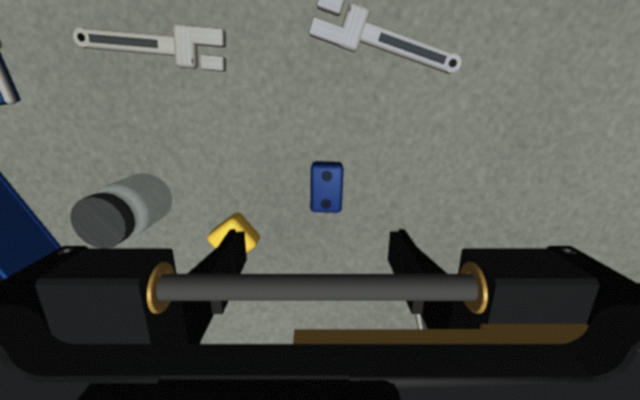

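View pics/t9.png

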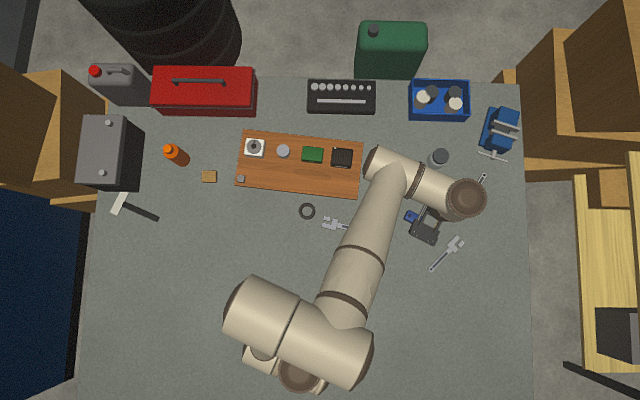

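```bash
cat > b.py <<'E'
from h import *
import sys
P=viewer.camera_params('wrist');img,d=viewer.capture('wrist');W=cloud('wrist',d,P);g=img.astype(int);save(sys.argv[1],img)
m=(g[...,2]>g[...,0]*1.5)&(g[...,2]>60)&(np.arange(640)[None]>220)&(np.arange(640)[None]<430)&(np.arange(400)[:,None]<245)
h=W[...,2]
hh=float(sys.argv[2]);t=cv2.morphologyEx(((abs(h-hh)<.004)&m).astype(np.uint8),cv2.MORPH_CLOSE,np.ones((9,9)))
k,l,st,_=cv2.connectedComponentsWithStats(t);i=1+np.argmax(st[1:,4]);t=l==i
print(t.sum(),np.median(h[t]),cv2.minAreaRect(W[t&(abs(h-hh)<.004)][:,:2].astype(np.float32)))
E
python3 b.py w10 .026; python3 wm.py w11 wrist bumper
```

```text
1480 nan ((0.4464169144630432, -0.3512665331363678), (0.05342593789100647, 0.03444451838731766), 62.266963958740234)
bumper 0.82 [326.2 188.4] z 0.0260 mean [ 0.4462 -0.3522] rect [ 0.447  -0.3506] [0.0555 0.0357] 61.6
t 20.025 tcp [ 0.4448 -0.3605  0.241 ] jaw deg 153.78 w 86.9 F [ 0.3 -0.  -0.4] j [-22.8  18.7 -12.5   0.  -56.9  -3.4]
```

Request:
move_arm([
  [[0.1,0.235,-0.19,0.035,0.165,0,0.65],[0,0,0,0,0,-0.4,0.65],[0,0,0,0,0,-0.4,0.65],[0,0,0,0,0,-0.4,0.65],[0,0,0,0,0,-0.4,0.65],[0,0,0,0,0,-0.4,0.65],[0,0,0,0,0,0,0.65],[0,0,0,0,0,0,0.65]],
])

```text
time_s: 21.02
tcp_pos: [0.4482, -0.3511, 0.1194]
ee_rot: [[0.001, -0.885, 0.465], [-0.002, 0.465, 0.885], [-1.0, -0.001, -0.001]]
wrist_force: [-0.5, 0.5, 0.5]
gripper_width: 0.651
```

```bash
python3 wm.py w12 wrist bumper
```

```text
bumper 0.57 [316.2 220. ] z 0.0260 mean [ 0.4457 -0.353 ] rect [ 0.4466 -0.3512] [0.055  0.0358] 63.2
t 21.125 tcp [ 0.448  -0.351   0.1195] jaw deg 152.23 w 56.4 F [-0.1 -0.8 -0.2] j [-21.7  27.1 -19.8   0.1 -43.1  -6.1]
```

View pics/w12.png

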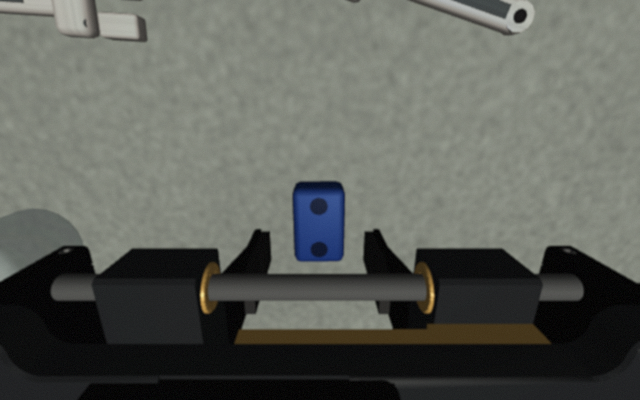

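Request:
move_arm([
  [[0,0,0.06,-0.02,0,-0.25,0.65],[0,0,0,0,0,-0.25,0.65],[0,0,0,0,0,-0.2,0.65],[0,0,0,0,0,0,0.65],[0,0,0,0,0,0,0.65]],
])

```text
time_s: 21.75
tcp_pos: [0.447, -0.3511, 0.0754]
ee_rot: [[0.002, -0.889, 0.458], [-0.002, 0.458, 0.889], [-1.0, -0.003, -0.001]]
wrist_force: [0.4, 0.1, 0.8]
gripper_width: 0.647
```

Request:
move_arm([
  [[0,0,0,0,0,0,0],[0,0,0,0,0,0,0],[0,0,0,0,0,0,0],[0,0,0,0,0,0,0],[0,0,0,0,0,0,0],[0,0,0,0,0,0.4,0],[0,0,0,0,0,0.7,0],[0,0,0,0,0,0.8,0],[0,0,0,0,0,0.8,0],[0,0,0.305,0.37,0.64,0,0],[0,0,0.305,0.37,0.64,0,0],[0,0,0.305,0.37,0.64,0,0],[0,0,0.305,0.37,0.64,0,0],[0,0,0.305,0.37,0.64,0,0],[0,0,0.305,0.37,0.64,0,0],[0,0,0.305,0.37,0.64,0,0],[0,0,0.305,0.37,0.64,0,0],[0,0,0.305,0.3,0.45,0,0],[0,0,0,0,0,0,0],[0,0,0,0,0,0,0]],
])

```text
time_s: 24.25
tcp_pos: [0.6443, -0.0051, 0.2421]
ee_rot: [[0.002, -0.997, 0.083], [0.0, 0.083, 0.997], [-1.0, -0.002, 0.0]]
wrist_force: [-0.4, 0.3, -0.5]
gripper_width: 0.411
```

```bash
python3 wm.py w13 wrist bumper fuse_box
```

```text
bumper 0.75 [315.8 235.9] z 0.1918 mean [ 0.6435 -0.0159] rect [ 0.6437 -0.0142] [0.0374 0.0358] 86.0
fuse_box 0.57 [312.  179.3] z 0.0661 mean [ 0.6463 -0.02  ] rect [ 0.6461 -0.018 ] [0.0461 0.0484] 85.1
t 24.4 tcp [ 0.6442 -0.0058  0.2425] jaw deg 175.20 w 35.6 F [-0.  -0.5 -0.8] j [ 13.9  25.9  -0.8   0.  -63.1 -18.7]
```

View pics/w13.png

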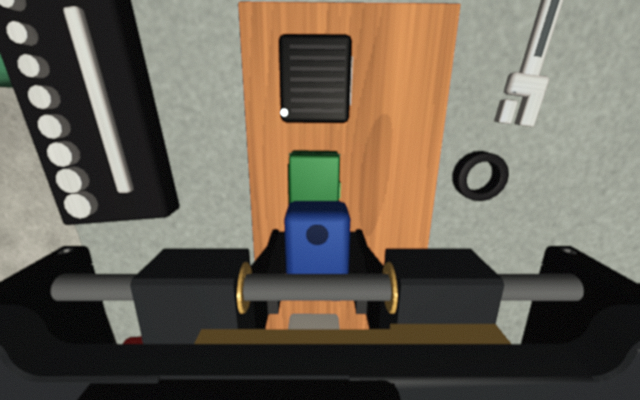

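```bash
sed -i "s/'w8.npz'/'w13.npz'/;s/>200)/>190)/" t.py; python3 t.py
```

```text
290 203 [ 0.07   -0.0154 -0.0259] min z -0.0262 y -0.0143
296 201 [ 0.0701 -0.0119 -0.0271] min z -0.0271 y -0.0110
302 201 [ 0.0716 -0.0085 -0.0266] min z -0.0271 y -0.0078
308 201 [ 0.0713 -0.005  -0.0267] min z -0.0272 y -0.0045
314 201 [ 0.0708 -0.0015 -0.0268] min z -0.0270 y -0.0013
320 201 [ 0.071   0.002  -0.0268] min z -0.0271 y 0.0019
326 201 [ 0.0702  0.0055 -0.027 ] min z -0.0272 y 0.0051
332 201 [ 0.0709  0.009  -0.0268] min z -0.0269 y 0.0083
338 201 [ 0.071   0.0125 -0.0268] min z -0.0271 y 0.0116
344 203 [ 0.0712  0.0161 -0.0255] min z -0.0264 y 0.0148
```

Request:
move_arm([
  [[0,0,-0.06,0.05,-0.03,0,0],[0,0,0,0,0,-0.35,0],[0,0,0,0,0,-0.35,0],[0,0,0,0,0,-0.35,0],[0,0,0,0,0,-0.2,0],[0,0,0,0,0,0,0],[0,0,0,0,0,0,0]],
])

```text
time_s: 25.28
tcp_pos: [0.648, -0.0122, 0.1687]
ee_rot: [[0.008, -0.995, 0.099], [0.0, 0.099, 0.995], [-1.0, -0.008, 0.001]]
wrist_force: [-0.7, 0.1, -0.1]
gripper_width: 0.409
```

Request:
move_arm([
  [[0,0.06,0.05,-0.015,0.08,-0.1,0],[0,0,0,0,0,-0.15,0],[0,0,0,0,0,-0.1,0],[0,0,0,0,0,0,0],[0,0,0,0,0,0,0]],
])

```text
time_s: 25.9
tcp_pos: [0.6477, -0.0067, 0.1477]
ee_rot: [[0.002, -0.996, 0.091], [0.001, 0.091, 0.996], [-1.0, -0.002, 0.001]]
wrist_force: [0.2, 0.1, 0.6]
gripper_width: 0.411
```

```bash
python3 wm.py w14 wrist bumper fuse_box
```

```text
bumper 0.67 [316.9 237.8] z 0.0974 mean [ 0.6469 -0.0173] rect [ 0.6472 -0.016 ] [0.0371 0.0361] 86.0
fuse_box 0.68 [314.7 191.6] z 0.0659 mean [ 0.6449 -0.0336] rect [ 0.6453 -0.0255] [0.0319 0.0487] 85.0
t 26.05 tcp [ 0.6478 -0.0067  0.1479] jaw deg 174.76 w 35.7 F [0.8 0.7 0.2] j [ 13.7  31.3  -6.4  -0.  -52.1 -18.9]
```

View pics/w14.png

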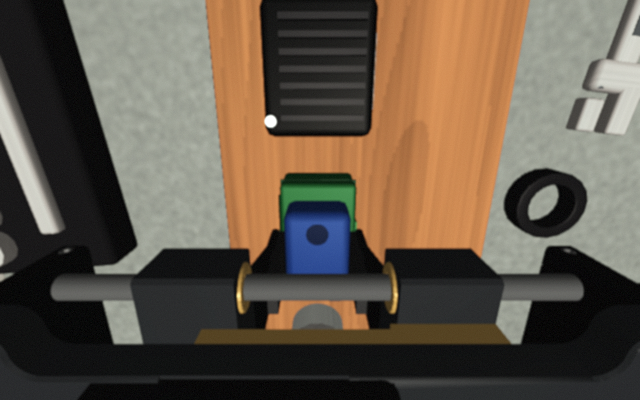

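Request:
move_arm([
  [[0,0,0,-0.01,-0.01,-0.05,0],[0,0,0,0,0,-0.05,0],[0,0,0,0,0,0,0]],
])

```text
time_s: 26.42
tcp_pos: [0.6474, -0.0073, 0.1423]
ee_rot: [[0.004, -0.996, 0.091], [0.001, 0.091, 0.996], [-1.0, -0.004, 0.001]]
wrist_force: [-0.4, 0.0, 0.4]
gripper_width: 0.411
```

Request:
move_arm([
  [[0,0,0,0,0,-0.015,0],[0,0,0,0,0,0,0.7],[0,0,0,0,0,0,0.7],[0,0,0,0,0,0,0.7],[0,0,0,0,0,0.3,0.7],[0,0,0,0,0,0.7,0.7],[0,0,0,0,0,0.8,0.7],[0,0,0,0,0,0,0.7]],
])

```text
time_s: 27.42
tcp_pos: [0.6477, -0.0077, 0.2567]
ee_rot: [[0.007, -0.996, 0.091], [0.0, 0.091, 0.996], [-1.0, -0.007, 0.001]]
wrist_force: [0.7, -0.0, -0.2]
gripper_width: 0.697
```

```bash
python3 wm.py w15 wrist bumper fuse_box charger
```

```text
bumper 0.67 [318.4 191.9] z 0.0920 mean [ 0.6476 -0.0089] rect [ 0.6476 -0.0073] [0.0539 0.0355] 84.8
fuse_box 0.91 [321.2 163.9] z 0.0659 mean [ 0.6455 -0.0187] rect [ 0.6471 -0.0061] [0.0696 0.0493] 84.8
fuse_box 0.21 [318.8 261.3] z 0.0641 mean [0.6561 0.0814] rect [0.6557 0.0805] [0.0205 0.0422] 85.4
charger 0.78 [318.7  80.6] z 0.0746 mean [ 0.6383 -0.1055] rect [ 0.6384 -0.1048] [0.0673 0.0572] 84.5
charger 0.53 [487.6 179.1] z 0.0190 mean [0.4626 0.0063] rect [0.4617 0.0067] [0.0538 0.0558] 85.1
charger 0.2 [316.2 163.6] z 0.0659 mean [ 0.6454 -0.0187] rect [ 0.6471 -0.0061] [0.0696 0.0493] 84.8
t 27.625 tcp [ 0.645  -0.0078  0.2494] jaw deg 174.74 w 61.2 F [ 1.  -0.1 -1.3] j [ 13.6  25.9   0.2  -0.  -64.7 -18.9]
```

View pics/w15.png

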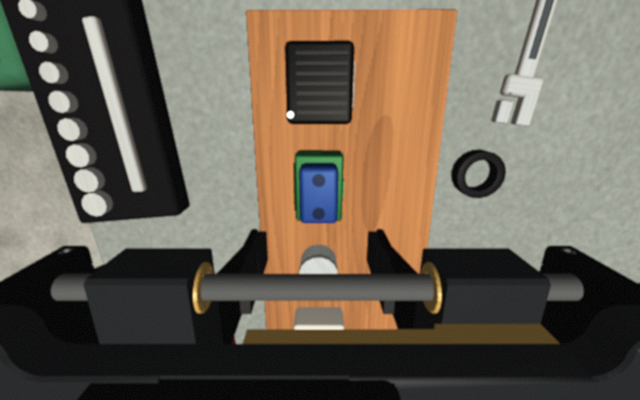

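Request:
move_arm([
  [[0,0,-0.12,-0.76,-0.37,0,0.7],[0,0,-0.12,-0.76,-0.37,0,0.7],[0,0,-0.12,-0.76,-0.37,0,0.7],[0,0,-0.12,-0.76,-0.37,0,0.7],[0,0,-0.12,-0.76,-0.37,0,0.7],[0,0,0,0,0,0,0.7],[0,0,0,0,0,0,0.7]],
])

```text
time_s: 28.5
tcp_pos: [0.4067, -0.1216, 0.2405]
ee_rot: [[-0.024, -0.984, 0.177], [-0.003, 0.177, 0.984], [-1.0, 0.023, -0.007]]
wrist_force: [0.2, 0.5, 0.9]
gripper_width: 0.699
```

```bash
python3 wm.py w16 wrist wrench tape_roll
```

```text
wrench 0.6 [306.9 190.2] z 0.0109 mean [ 0.4112 -0.1211] rect [ 0.4122 -0.1218] [0.1513 0.0388] 78.6
tape_roll 0.6 [287.9 272.7] z 0.0189 mean [0.4661 0.0266] rect [0.4661 0.0271] [0.0104 0.0353] 78.2
t 28.65 tcp [ 0.4072 -0.1213  0.2404] jaw deg 169.84 w 60.6 F [ 0.4  0.6 -0.7] j [  5.5   5.7 -29.9   0.  -55.8 -15.7]
```

View pics/w16.png

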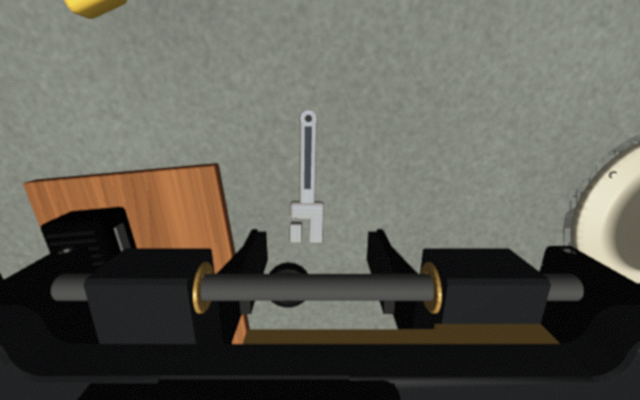

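```bash
cat > wr.py <<'E'
from h import *
z=np.load('w16.npz');W=z['W']
m=max((t for t in spotter.trace('wrist','wrench')),key=lambda t:-abs(t['centre'][0]-307))['mask']
m&=(W[...,2]>.004)&(W[...,2]<.02)
Q=W[m][:,:2].astype(np.float32);u=np.array([np.cos(np.radians(79)),np.sin(np.radians(79))]);s=Q@u
print(np.percentile(s,[0,.3,99.7,100]))
H=Q[(s<s.min()+.09)&(s>s.min()+.015)]
v=cv2.fitLine(H,cv2.DIST_L2,0,.01,.01).ravel();v=v if v[1]>0 else np.r_[-v[:2],v[2:]]
print('angle',np.degrees(np.arctan2(v[1],v[0])),v)
u=v[:2];n=np.array([u[1],-u[0]]);s=(Q-v[2:])@u;p=(Q-v[2:])@n
mid=(s.min()+s.max())/2;print('len',s.max()-s.min(),'centre',v[2:]+mid*u)
for a in np.arange(s.min(),s.max(),.01):
    k=(s>=a)&(s<a+.01);print(round(float(a-mid)*1000),np.round([p[k].min()*1e3,p[k].max()*1e3],1),end=' ')
E
python3 wr.py
```

```text
[-0.1165373  -0.11549081  0.03461927  0.03510014]
angle 78.32755 [ 0.2023163   0.9793202   0.40772265 -0.14519815]
len 0.15177102 centre [ 0.412591   -0.12163264]
-76 [-8.9  8.2] -66 [-9.1  8.2] -56 [-8.3  8.1] -46 [-7.4  8. ] -36 [-8.8  7.9] -26 [-9.1  7.8] -16 [-9.1  8.9] -6 [-8.4  8.8] 4 [-8.6  8.7] 14 [-8.9  8.6] 24 [-18.3  19.1] 34 [-19.9  18.9] 44 [-19.   18.9] 54 [-19.2  18.8] 64 [-18.4  18.8] 74 [-17.2  18.8]
```

Request:
move_arm([
  [[0.02,-0.17,-0.18,0.09,0,0,0.6],[0,0,0,0,0,-0.4,0.6],[0,0,0,0,0,-0.4,0.6],[0,0,0,0,0,-0.4,0.6],[0,0,0,0,0,-0.4,0.6],[0,0,0,0,0,-0.4,0.6],[0,0,0,0,0,0,0.6],[0,0,0,0,0,0,0.6]],
])

```text
time_s: 29.7
tcp_pos: [0.4199, -0.1196, 0.1177]
ee_rot: [[0.01, -0.979, 0.203], [0.001, 0.203, 0.979], [-1.0, -0.01, 0.003]]
wrist_force: [0.5, 0.1, -0.4]
gripper_width: 0.599
```

```bash
python3 wm.py w17 wrist wrench
```

```text
wrench 0.89 [329.  203.9] z 0.0105 mean [ 0.41   -0.1325] rect [ 0.4083 -0.1355] [0.1248 0.0394] 77.5
t 29.8 tcp [ 0.4197 -0.1196  0.1179] jaw deg 168.27 w 52.2 F [-0.5 -0.2 -0.1] j [  5.6  16.8 -38.5   0.  -34.1 -17.3]
```

View pics/w17.png

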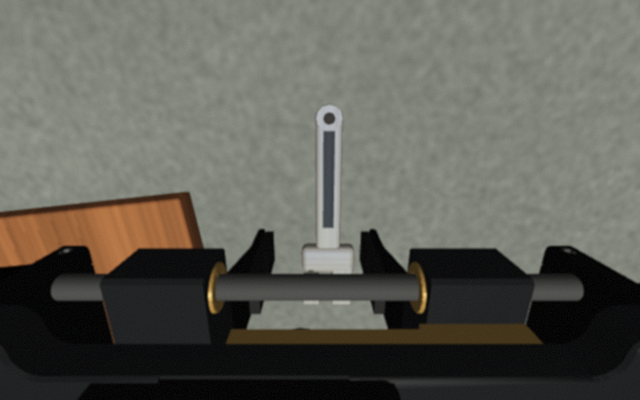

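Request:
move_arm([
  [[-0.01,0.07,0,-0.12,-0.035,-0.15,0.6],[0,0,0,0,0,-0.2,0.6],[0,0,0,0,0,-0.2,0.6],[0,0,0,0,0,-0.1,0.6],[0,0,0,0,0,0,0.6],[0,0,0,0,0,0,0.6]],
])

```text
time_s: 30.55
tcp_pos: [0.4125, -0.1218, 0.0771]
ee_rot: [[0.003, -0.979, 0.203], [-0.001, 0.203, 0.979], [-1.0, -0.003, -0.0]]
wrist_force: [0.0, -0.2, 0.3]
gripper_width: 0.601
```

Request:
move_arm([
  [[0,0.02,0,0,0,-0.085,0.6],[0,0,0,0,0,0,0.6],[0,0,0,0,0,0,0],[0,0,0,0,0,0,0],[0,0,0,0,0,0,0],[0,0,0,0,0,0,0],[0,0,0,0,0,0,0],[0,0,0,0,0,0,0]],
])

```text
time_s: 31.55
tcp_pos: [0.413, -0.1218, 0.0725]
ee_rot: [[0.002, -0.979, 0.203], [-0.0, 0.203, 0.979], [-1.0, -0.002, -0.0]]
wrist_force: [0.5, 0.1, -0.8]
gripper_width: 0.203
```

Request:
move_arm([
  [[0,0,0,0,0,0.3,0],[0,0,0,0,0,0.5,0],[0,0,0,0,0,0.6,0],[0,0,0,0,0,0.6,0],[0,0,0,0,0,0.4,0],[0,0,0.2,0.6,0.45,0,0],[0,0,0.2,0.68,0.51,0,0],[0,0,0.2,0.68,0.51,0,0],[0,0,0.2,0.6,0.45,0,0],[0,0,0,0,0,0,0],[0,0,0,0,0,0,0]],
])

```text
time_s: 32.92
tcp_pos: [0.5648, -0.0032, 0.217]
ee_rot: [[-0.009, -0.996, 0.094], [0.001, 0.094, 0.996], [-1.0, 0.009, -0.0]]
wrist_force: [0.1, 0.0, -1.1]
gripper_width: 0.199
```

```bash
python3 wm.py w18 wrist wrench fuse_box
```

```text
wrench 0.94 [317.3 210.3] z 0.1548 mean [ 0.5611 -0.0367] rect [ 0.5615 -0.0332] [0.0939 0.018 ] 84.7
fuse_box 0.87 [242.2 178.7] z 0.0659 mean [ 0.6352 -0.018 ] rect [ 0.6456 -0.0067] [0.0705 0.0474] 87.2
t 33.075 tcp [ 0.5649 -0.0037  0.2178] jaw deg 174.57 w 17.6 F [ 0.3 -0.1 -0.6] j [ 16.   20.1 -13.9  -0.2 -56.4 -21.3]
```

View pics/w18.png

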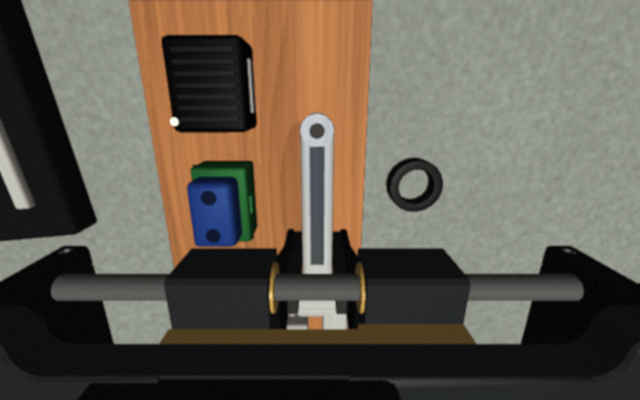

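Request:
move_arm([
  [[-0.01,-0.065,0.02,0.175,0.065,0,0],[0,0,0,0,0,-0.35,0],[0,0,0,0,0,-0.35,0],[0,0,0,0,0,-0.35,0],[0,0,0,0,0,-0.25,0],[0,0,0,0,0,0,0],[0,0,0,0,0,0,0]],
])

```text
time_s: 33.95
tcp_pos: [0.5781, -0.001, 0.141]
ee_rot: [[0.012, -0.996, 0.093], [-0.0, 0.093, 0.996], [-1.0, -0.012, 0.001]]
wrist_force: [0.1, 0.2, -1.9]
gripper_width: 0.202
```

Request:
move_arm([
  [[0,0.085,0.01,-0.045,0.02,-0.1,0],[0,0,0,0,0,-0.2,0],[0,0,0,0,0,-0.15,0],[0,0,0,0,0,0,0],[0,0,0,0,0,0,0]],
])

```text
time_s: 34.58
tcp_pos: [0.5759, 0.0005, 0.1134]
ee_rot: [[0.002, -0.996, 0.092], [0.0, 0.092, 0.996], [-1.0, -0.002, 0.001]]
wrist_force: [0.2, -1.0, -1.8]
gripper_width: 0.201
```

```bash
python3 wm.py w19 wrist wrench fuse_box bumper
```

```text
wrench 0.84 [316.9 210.1] z 0.0512 mean [ 0.573 -0.033] rect [ 0.5733 -0.0295] [0.0943 0.018 ] 84.9
fuse_box 0.96 [203.6 207.9] z 0.0658 mean [ 0.639  -0.0333] rect [ 0.6449 -0.0274] [0.0284 0.048 ] 83.3
t 34.775 tcp [0.5759 0.0005 0.1138] jaw deg 174.74 w 17.6 F [-0.3  0.1 -2.5] j [ 16.2  28.  -19.   -0.  -42.8 -21.4]
```

View pics/w19.png

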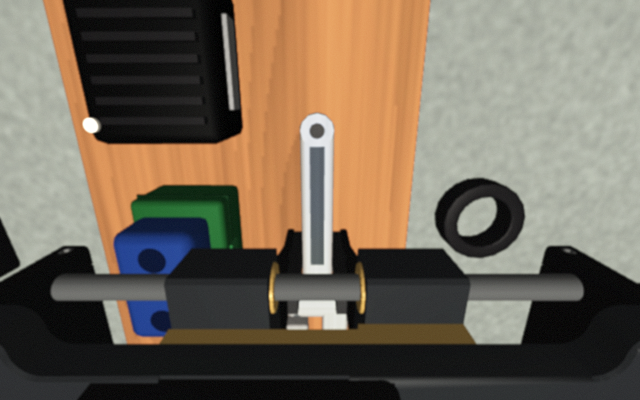

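Request:
move_arm([
  [[0,0,0,-0.005,0,-0.07,0],[0,0,0,0,0,-0.06,0],[0,0,0,0,0,0,0]],
])

```text
time_s: 35.15
tcp_pos: [0.5757, 0.0005, 0.1057]
ee_rot: [[0.003, -0.996, 0.092], [0.001, 0.092, 0.996], [-1.0, -0.003, 0.001]]
wrist_force: [-0.0, -0.6, -1.3]
gripper_width: 0.2
```

Lower the last millimetre, release gently, and lift.

Request:
move_arm([
  [[0,0,0,0,0,-0.02,0],[0,0,0,0,0,0,0.4],[0,0,0,0,0,0,0.4],[0,0,0,0,0,0,0.4],[0,0,0,0,0,0.2,0.4],[0,0,0,0,0,0.5,0.4],[0,0,0,0,0,0.8,0.4],[0,0,0,-0.2,0,0.8,0.4],[0,0,0,-0.4,0,0.3,0.4],[0,0,0,0,0,0,0.4]],
])

```text
time_s: 36.4
tcp_pos: [0.5396, 0.0003, 0.2708]
ee_rot: [[0.01, -0.996, 0.091], [0.001, 0.091, 0.996], [-1.0, -0.01, 0.002]]
wrist_force: [0.1, 0.2, 0.9]
gripper_width: 0.401
```

```bash
python3 wm.py w20 wrist wrench fuse_box bumper tin charger
```

```text
wrench 0.61 [288.2 188.3] z 0.0428 mean [0.5745 0.001 ] rect [0.5759 0.0006] [0.1527 0.039 ] 84.1
fuse_box 0.71 [234.  167.7] z 0.0659 mean [ 0.6349 -0.0162] rect [ 0.6461 -0.0063] [0.0696 0.0489] 84.7
bumper 0.72 [213.6 190. ] z 0.0920 mean [ 0.646  -0.0084] rect [ 0.6471 -0.0066] [0.0557 0.0355] 84.6
tin 0.5 [233.5 246.3] z 0.0476 mean [0.6527 0.073 ] rect [0.6535 0.0737] [0.0048 0.0263] 81.1
charger 0.82 [208.3  84.4] z 0.0746 mean [ 0.6373 -0.1054] rect [ 0.6381 -0.1047] [0.0661 0.0578] 84.8
t 36.7 tcp [0.5402 0.0002 0.2666] jaw deg 174.76 w 34.7 F [-0.1  0.4  0.6] j [ 17.3  14.9 -13.9   0.1 -61.  -22.6]
```

View pics/w20.png

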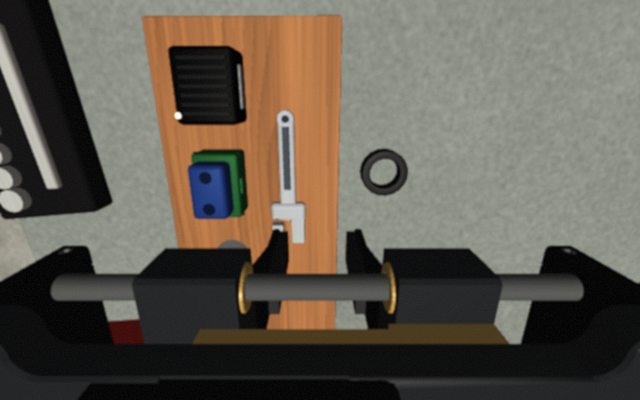

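Request:
move_arm([
  [[0,0,0,-0.4,-0.9,0.1,0.4],[0,0,0,-0.4,-0.9,0.1,0.4],[0,0,0,-0.3,-0.9,0,0.4],[0,0,0,-0.2,-0.9,0,0.4],[0,0,0,0,-0.9,0,0.4],[0,0,0,0,-0.9,0,0.4],[0,0,0,0,0,0,0.4],[0,0,0,0,0,0,0.4]],
])

```text
time_s: 37.7
tcp_pos: [0.4605, -0.3334, 0.2703]
ee_rot: [[-0.011, -0.996, 0.089], [0.001, 0.089, 0.996], [-1.0, 0.011, -0.0]]
wrist_force: [0.2, 1.1, -0.4]
gripper_width: 0.399
```

```bash
python3 wm.py t21 top tin timer charger fuse_box bumper wrench tape_roll spray_can jar; python3 -c "
import cv2
i=cv2.imread('pics/t21.png');cv2.imwrite('pics/t21c.png',cv2.resize(i[110:250,150:350],None,fx=4,fy=4,interpolation=2))"
```

```text
tin 0.63 [283.3 150.8] z 0.0639 mean [0.6542 0.0919] rect [0.6531 0.0913] [0.0404 0.0402] 45.6
timer 0.76 [253.8 148.6] z 0.0733 mean [0.6627 0.1872] rect [0.6627 0.187 ] [0.0593 0.057 ] 84.0
charger 0.66 [341.9 155.9] z 0.0751 mean [ 0.6356 -0.1051] rect [ 0.6346 -0.1058] [0.0673 0.0581] 85.0
charger 0.3 [311.  152.8] z 0.0918 mean [ 0.6456 -0.0079] rect [ 0.6454 -0.0088] [0.0548 0.0351] 82.7
fuse_box 0.69 [294.3 168.7] z 0.0324 mean [0.611  0.0496] rect [0.6192 0.0402] [0.4162 0.201 ] 84.8
fuse_box 0.44 [313.3 158.7] z 0.0648 mean [ 0.6301 -0.0115] rect [ 0.6401 -0.0072] [0.0412 0.0699] 1.6
bumper 0.78 [310.4 151.8] z 0.0920 mean [ 0.6447 -0.0102] rect [ 0.6435 -0.0097] [0.0341 0.0522] 1.6
bumper 0.51 [177.3 157.1] z 0.1329 mean [0.6267 0.4409] rect [0.6285 0.4411] [0.0071 0.0246] 73.2
wrench 0.85 [449.3 249.1] z 0.0121 mean [ 0.3353 -0.465 ] rect [ 0.3278 -0.4571] [0.0365 0.1438] 42.8
wrench 0.68 [468.8 202.7] z 0.0125 mean [ 0.4911 -0.546 ] rect [ 0.4919 -0.5461] [0.0175 0.0484] 63.3
wrench 0.56 [301.1 176.6] z 0.0434 mean [0.5719 0.0087] rect [ 0.5782 -0.0018] [0.0382 0.1508] 2.0
tape_roll 0.51 [302.7 207.3] z 0.0193 mean [0.4599 0.0054] rect [0.4595 0.0053] [0.0513 0.0507] 1.5
spray_can 0.65 [173.9 156.7] z 0.1329 mean [0.6267 0.4409] rect [0.6285 0.4411] [0.0071 0.0246] 73.2
jar 0.61 [439.3 156.4] z 0.0856 mean [ 0.6478 -0.432 ] rect [ 0.6482 -0.4322] [0.0477 0.0478] 65.8
t 38.2 tcp [ 0.4608 -0.3328  0.2717] jaw deg 175.00 w 35.0 F [ 0.1 -0.6  0.1] j [-19.4  17.6  -9.3   0.2 -63.5  14.3]
```

View pics/t21c.png

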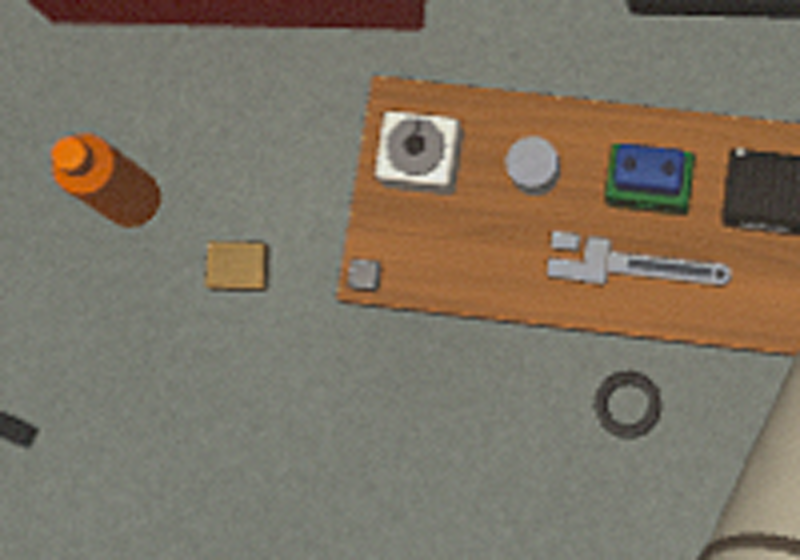

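The crop shows everything in place: timer (415,148), tin (532,163), blue block on the green box (650,175), wrench (640,262), tape roll (628,405). I'm handing in the job.

```bash
python3 -c "
from station import r
print(r.finish_job(), r.sense()['time_s'])"
```

```text
the job is handed in; nothing more can be done
the job is handed in; nothing more can be done
```

The shelf is back in order and the job is handed in at about 38 s of the 102 s. I placed the fuse box, tin, bumper and wrench in that order. For the wrench I took the one nearest the base, 0.43 m away.

What the last checks showed (calibration is good to about 2 mm):
- **Fuse box:** it is lid up, in line with the charger and timer, turned within about 0.5° of the shelf, and about 29–30 mm clear of the charger.
- **Tin:** it stands midway between the fuse box and the timer to within about 1 mm, and about 1 mm off their line.
- **Bumper:** it lies flat and lengthways on the fuse box, centred to about 1 mm.
- **Wrench:** it lies flat and parallel to the shelf within about 1°, with its middle within about 1 mm of the box's middle. The head is about 27 mm from the box and the handle about 37 mm. I split "about 3 cm" between the two because the head is wider than the handle.
- **Bystanders:** the tape roll and jar measured within about 3 mm of where they started. The spray can's last reading was about 6 mm off its first, from a partial outline. I put that down to the reading, since the arm never came near the can after its first reading.

A few network detections disagreed: shelf, charger and fuse box were sometimes mixed up, and the top view gave angles of about 2° from partial outlines. I checked these against the pictures and the wrist camera. No wrist force above about 3 N showed in any reading.

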